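Fish the spatula out of the draining rack

TASK

The wooden spatula has slipped down into the drip tray of the draining rack and lies with both ends under the slatted shelves; it is longer than the gap between them. Slide and tilt it to bring it out end first, up through the gap, and finish with the gripper still holding it motionless, the whole spatula higher than the tops of the two cups on the rack and touching neither rack nor cups. Leave those two cups standing where they are.

Things in the scene. Friction and masses are not known exactly. Their poses are not given: they have to be found in the camera images.
- rack: Draining rack fixed to the table; origin on the table under its centre, z up, y along its 476 mm length, x across (186 mm). White drip tray: floor top at z 8 mm, walls 8 mm thick, 45 mm high; inside 460 mm long (y -230 to 230) and 170 mm wide. Over each end a wooden shelf, slats along y, underside z 54 mm, top z 62 mm, over y -238 to -105 and 105 to 238 mm.
- gap (a point): Centre of the gap between the two shelves, level with their tops, 62 mm above the table; axes as the rack's. The gap is 210 mm long in y and 160 mm wide in x, between two side rails (13 mm wide, z 54 to 62 mm) that run the rack's full length.
- spatula: Loose wooden spatula, 300 mm, about 90 g, flat on the tray floor, along the rack within 0.1 rad, blade towards the rack's +y. Origin on its underside, mid-width, 125 mm from the blade's end, 175 mm from the handle's end: in the gap, near the centre of mass, good to grip. x towards the blade, z up. Handle 20 wide, 14 thick (x -175 to 40); blade 56 wide, 7 thick (x 39 to 125 mm), undersides flush.
- blade_end (a point): Middle of the blade's far edge, at x = +125 mm, mid-thickness.
- handle_end (a point): End of the handle, at x = -175 mm, mid-thickness; blue band near it.
- cup_left: Cream tea cup with dark rim, 84 mm across, 58 mm tall, upright on the rack's +y shelf, 180 to 200 mm from the rack's centre along y; its top is 120 mm above the table. Origin at the centre of its foot. Ear handle points away from the gap, reaching 70 mm from the cup's axis.
- cup_right: The same cup on the rack's -y shelf, handle away from the gap.
Mind the look-alikes: they are no part of the job. Leave any yellow look-alike of the cup_right alone.

How it is judged:
On the way:
1. one end of the spatula is up through the gap, above the shelves (over 75 mm high), while the other end is still below them (under 54 mm) (((height (world z) of blade_end above 0.075 m and height (world z) of handle_end below 0.054 m) or (height (world z) of handle_end above 0.075 m and height (world z) of blade_end below 0.054 m))), for 0.1 s.
At the end, for the whole second after the job is handed in: The gripper holds the spatula still (under 3 cm/s, finger force above 1 N), both its ends more than 125 mm above the table (the cups' tops are at 120 mm), touching neither rack nor cups; both cups upright (within 0.3 rad) on the rack within 30 mm of where they stood (height (world z) of each of blade_end, handle_end above 0.125 m and contact force between the fingers and spatula above 1 N and contact force between spatula and rack below 0.1 N and contact force between spatula and cup_left below 0.1 N and contact force between spatula and cup_right below 0.1 N and linear speed of spatula below 0.03 m/s and distance of each of cup_left, cup_right from where it was at the start of the episode below 0.03 m and angle between each of cup_left, cup_right's own z axis and vertical below 0.3 rad); the arm keeps its last pose, push and grip.
It fails at once if the left cup is knocked over or pushed more than 30 mm (distance of cup_left from where it was at the start of the episode above 0.03 m or angle between cup_left's own z axis and vertical above 0.5 rad).
It fails at once if the right cup is knocked over or pushed more than 30 mm (distance of cup_right from where it was at the start of the episode above 0.03 m or angle between cup_right's own z axis and vertical above 0.5 rad).
It also fails if it takes over 42 s, if anything falls off the work surface, if the arm or the gripper's body presses on something with over 40 N, if the wrist force passes 120 N, or if a joint passes its speed limit or range.

ROBOT

A 6-joint arm with a two-finger parallel gripper is mounted at the origin on the work surface. World frame = base frame: x ahead of the robot, y to its left, z up, the work surface at z = 0. Lengths are in m, angles in rad, forces in N, time in s.
With the tool pointing down it reaches from about 0.35 to 0.85 m from the base axis. Payload 8.1 kg.
Tool frame: the origin (TCP) lies midway between the tips of the shut fingers; the grasp point (between the pads) lies 19 mm behind it; z points along the fingers, y is the line along which they close (so a half turn about z gives the same grasp; the last joint's range is limited). The gripper opens to 93 mm and grips with 3 to 60 N. Pads are 15 mm wide; open, the fingers measure 128 mm over their backs; the gripper's body (75 mm by 188 mm) begins 65 mm behind the grasp point.
Start: joints at [-1.303, 0.13, 1.488, -0, 1.523, -0.085], TCP at [0.207, -0.563, 0.219] pointing down, gripper open.
Joint ranges: [-2.96, 2.96], [-0.89, 2.26], [0.02, 2.5], [-1.34, 4.48], [0, 2.73], [-2.66, 2.66]. Speed limits (rad/s): [2.39, 2.39, 2.79, 3.14, 3.14, 3.14].

INTERFACE

Orientations are given as [roll, pitch, yaw] about the fixed x, y, z axes, in that order (R = Rz(yaw) Ry(pitch) Rx(roll)).
In Python, from cell import r gives the robot as it stands.
- The arm moves only by the shell command python3 -m pendant 'ROWS'. ROWS is JSON, a list of rows, each a list of 7 numbers: the turn, a rotation vector about the tool's x, y, z in degrees, then the shift along the tool's x, y, z in mm, then the opening, from -1 (shut) to 1 (fully open). A call has 1 to 20 rows; each row shifts and turns the commanded pose from where the row before left it, along the tool's axes as they then stand; what a row does not reach is not made up. A row lasts 1/8 s, in which the tool goes at most 62.5 mm and 10.7 degrees, less where a joint would pass 70% of its speed; a pose out of reach is approached as far as the arm can. A call with a gripper value outside its range is refused whole. The fingers move at their own pace and stop on an object; the grip force is fixed at half the most. Time passes only in rows, so rows that do not move let the fingers close. It gives the time, the measured TCP pose, the force, the opening and the grip force at its end, in the units of the state.
- r.observe(): the state, without advancing time (a new reading comes with each control period).
- r.grab_frame(name): name is "scene" or "top" or "wrist"; returns the picture (420x560x3 uint8, red, green, blue); there is no depth.
- r.get_calibration(name): a dict with "vertical_fov" (degrees; the focal length in pixels is half the picture's height over the tangent of half this angle, whatever the lens; pixels are square), "cx", "cy" (the principal point, pixels), "cam_to_world" (4x4, takes a point from camera to world coordinates). Camera axes: x right, y down, z forward; pixel columns grow to the right and rows downward; lengths in m; the calibration is good to about 2 mm. A picture is of the moment at which its call begins: read the wrist's pose just before it. get_calibration takes no time and is no camera call; for the wrist camera it gives the pose at the moment of the call.
- r.hand_in(): hands the job in; it is judged then, once.
The state is a dict: "time_s": time; "joint_positions": joint angles; "joint_velocities": joint speeds; "effort": joint torques, N m; "position": TCP position; "tool_rot": TCP orientation; "force": force on the tool from outside, world axes, zero at the start; "ft_torque": the same for the moment, N m; "opening": finger opening in m; "grip_force": force on a finger pad.
Only numpy, scipy, OpenCV 4.12 (cv2) and the standard library are available. Lean on these libraries where they do the work, as an engineer would, in place of code of your own. Each camera call takes 0.05 s, during which the arm holds its last target. There are 200 camera calls.

## Working session

There is one attempt and no reset: what is moved stays moved. The work goes in short steps, Python scripts to look and compute and a shell command to move; the robot and the scene stay as the last step left them, time stands still between calls to the robot, and variables do not carry over. Pictures are saved under pics/ and viewed, at most 10 in all, crops included, and the job is handed in when it is done.

```bash
mkdir -p pics; python3 - <<'E'
from cell import r
import cv2
for n in ("top","scene"):
    im=r.grab_frame(n); cv2.imwrite(f"pics/{n}0.png",im[:,:,::-1])
    c=r.get_calibration(n); print(n,c)
s=r.observe(); print(s['position'],s['tool_rot'],s['opening'],s['time_s'])
E
```

```text
top {'vertical_fov': 46.47131241443774, 'cx': 277.69520388651125, 'cy': 209.02366319654914, 'cam_to_world': array([[ 0.01368401, -0.98185631,  0.18913207,  0.46352252],
       [-0.99944152, -0.01919771, -0.02735137, -0.02316482],
       [ 0.03048602, -0.18865217, -0.98157066,  1.08306611],
       [ 0.        ,  0.        ,  0.        ,  1.        ]])}
scene {'vertical_fov': 48.239893721072676, 'cx': 280.270075355641, 'cy': 211.3347346539885, 'cam_to_world': array([[-4.00373539e-01,  6.39611397e-01, -6.56199886e-01,
         1.26449345e+00],
       [ 9.16351279e-01,  2.80371688e-01, -2.85818211e-01,
         2.28856877e-01],
       [ 1.16728464e-03, -7.15743654e-01, -6.98362126e-01,
         7.01795738e-01],
       [ 0.00000000e+00,  0.00000000e+00,  0.00000000e+00,
         1.00000000e+00]])}
[ 0.20720584 -0.56253032  0.21768243] [-3.13992328e+00 -1.61281997e-04  3.52803926e-01] 0.09298296961125531 0.1
```

View pics/top0.png

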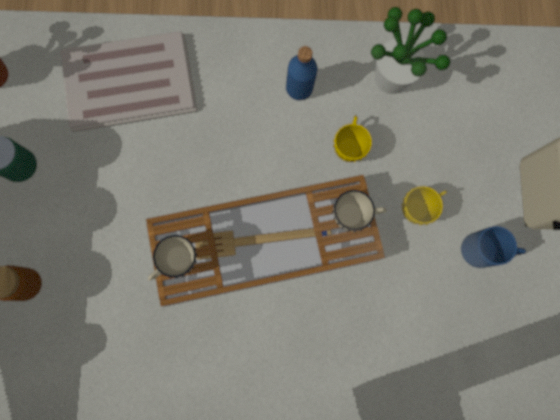

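View pics/scene0.png

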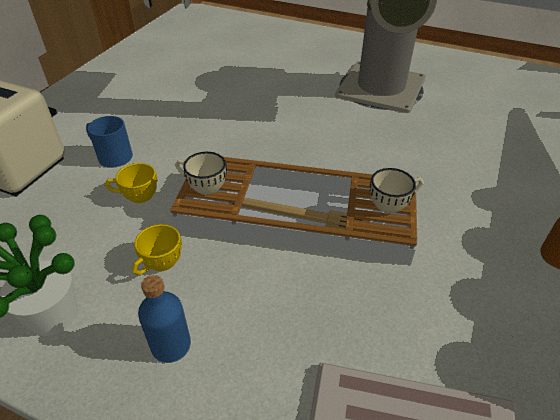

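The top view shows the rack (corners near (147,218), (366,177), (383,258), (161,305)), with cup_left at (174,256) and cup_right at (355,211). The spatula runs from the blade near (225,243) to the blue band at (323,233). The yellow cups stand off the rack.

```bash
cat > h.py <<'E'
import numpy as np, cv2
from cell import r
def cal(n):
    c=r.get_calibration(n); f=210/np.tan(np.radians(c["vertical_fov"])/2); return c,f
def ray(n,p,z,cf=None):
    c,f=cf or cal(n); T=c["cam_to_world"]
    d=T[:3,:3]@np.array([(p[0]-c["cx"])/f,(p[1]-c["cy"])/f,1]); o=T[:3,3]
    return o+d*(z-o[2])/d[2]
def proj(n,P,cf=None):
    c,f=cf or cal(n); T=c["cam_to_world"]; q=T[:3,:3].T@(np.array(P)-T[:3,3])
    return np.array([c["cx"]+f*q[0]/q[2],c["cy"]+f*q[1]/q[2]])
E
python3 - <<'E'
from h import *
im=cv2.imread("pics/top0.png"); hsv=cv2.cvtColor(im,cv2.COLOR_BGR2HSV)
for p in [(150,240),(210,225),(300,235),(265,240),(226,243),(280,260)]: print(p,hsv[p[1],p[0]])
H,S,V=cv2.split(hsv)
m=((H>5)&(H<25)&(S>110)).astype(np.uint8); m[:170]=0;m[310:]=0;m[:,:140]=0;m[:,390:]=0
m=cv2.morphologyEx(m,cv2.MORPH_CLOSE,np.ones((3,3)))
n,l,st,_=cv2.connectedComponentsWithStats(m); k=1+np.argmax(st[1:,4]); 
pts=np.argwhere(l==k)[:,::-1].astype(np.int32)
h=cv2.convexHull(pts); q=cv2.approxPolyDP(h,8,True)[:,0]; print(q)
W=np.array([ray("top",p,0.062) for p in q]); print(W.round(4))
c,(a,b),ang=cv2.minAreaRect(np.array([ray("top",p,.062)[:2] for p in h[:,0]],np.float32)); print("rect",c,a,b,ang)
big=cv2.resize(im[165:315,135:395],None,fx=3,fy=3,interpolation=cv2.INTER_CUBIC); big=cv2.convertScaleAbs(big,alpha=1.4)
cv2.imwrite("pics/crop.png",big)
E
```

```text
(150, 240) [ 15 128 128]
(210, 225) [ 16 129 107]
(300, 235) [ 19 106 137]
(265, 240) [ 20 103 143]
(226, 243) [ 18 116  97]
(280, 260) [ 30   2 146]
[[382 255]
 [161 304]
 [147 220]
 [362 176]]
[[ 0.5661 -0.2723  0.062 ]
 [ 0.4588  0.1833  0.062 ]
 [ 0.6314  0.2226  0.062 ]
 [ 0.7367 -0.2333  0.062 ]]
rect (0.5975327491760254, -0.0260125994682312) 0.18189813196659088 0.4728117287158966 12.991825103759766
```

View pics/crop.png

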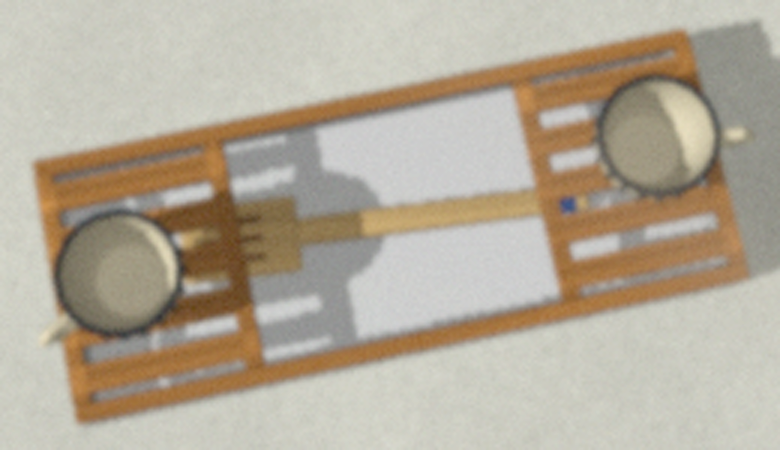

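The crop shows the spatula's handle–blade step at crop (300,232), the handle axis leaving under the right shelf near crop (545,203), and both cups clear of the gap. The rack rectangle comes out at 182 x 473 mm against the stated 186 x 476.

```bash
cat > m.py <<'E'
from h import *
im=cv2.imread("pics/top0.png"); cf=cal("top"); C=np.array([.5975,-.026]); a=np.radians(13.1)
H,S,V=cv2.split(cv2.cvtColor(im,cv2.COLOR_BGR2HSV))
R=np.array([[np.cos(a),np.sin(a)],[-np.sin(a),np.cos(a)]]) # world->rack
rk=lambda w:R@(w[:2]-C)
gap=np.array([proj("top",[*(C+R.T@np.array(v)),.062],cf) for v in [(-.07,-.095),(.07,-.095),(.07,.09),(-.07,.09)]]).astype(np.int32)
g=np.zeros(H.shape,np.uint8); cv2.fillPoly(g,[gap],1)
m=((H>10)&(H<28)&(S>60)&(g>0))
P=np.array([[*rk(ray("top",p,.022,cf))] for p in np.argwhere(m)[:,::-1]])
for y in np.arange(-.1,.1,.01):
    s=P[(P[:,1]>=y)&(P[:,1]<y+.01),0]
    if len(s): print(round(y+.005,3),len(s),(s.mean()*1e3).round(1),((s.max()-s.min())*1e3).round(1))
s=P[P[:,1]<.03]; k=np.polyfit(s[:,1],s[:,0],1); print("axis",k,"rel deg",np.degrees(np.arctan(k[0])))
for n,p in (("step",(235,242.3)),("band",(135+568/3,165+204/3))): print(n,rk(ray("top",p,.022,cf)))
for n,p in (("cupL",(135+118/3,165+273/3)),("cupR",(135+658/3,165+135/3))): print(n,rk(ray("top",p,.12,cf)))
E
python3 m.py
```

```text
-0.095 36 -2.2 17.4
-0.085 39 -2.2 18.6
-0.075 38 -0.3 17.4
-0.065 38 -0.0 18.2
-0.055 39 1.4 18.1
-0.045 37 1.6 17.8
-0.035 41 2.3 19.1
-0.025 37 4.0 17.4
-0.015 39 3.6 18.1
-0.005 38 5.5 18.1
0.005 42 6.0 20.3
0.015 42 6.8 19.5
0.025 38 8.0 18.1
0.035 42 8.2 19.0
0.045 38 9.3 18.5
0.055 41 10.0 18.5
0.065 58 13.7 49.0
0.075 115 11.4 53.7
0.085 115 11.5 53.4
0.095 45 12.1 51.6
axis [0.08532839 0.00561637] rel deg 4.877143063506468
step [0.00984241 0.06462923]
band [-0.01106646 -0.13080147]
cupL [-0.00464608  0.1828631 ]
cupR [ 0.010781   -0.18577333]
```

```bash
python3 -m pendant '[[0,0,0,40,-28,0,1],[0,0,0,40,-28,0,1],[0,0,0,40,-28,0,1],[0,0,0,40,-28,0,1],[0,0,0,40,-28,0,1],[0,0,0,40,-28,0,1],[0,0,0,40,-28,0,1],[0,0,0,40,-28,0,1],[0,0,0,40,-28,0,1],[0,0,0,40,-28,0,1],[0,0,0,40,-28,0,1],[0,0,0,40,-28,0,1],[0,0,0,40,-28,0,1],[0,0,0,40,-28,0,1],[0,0,-10,0,0,0,1],[0,0,-10,0,0,0,1],[0,0,-10,0,0,0,1],[0,0,-10,0,0,0,1],[0,0,-10,0,0,0,1],[0,0,-10,0,0,0,1]]'
python3 -m pendant '[[0,0,-9,0,0,0,1],[0,0,-9,0,0,0,1],[0,0,0,0,0,0,1],[0,0,0,0,0,0,1]]'
cat >> h.py <<'E'
from scipy.spatial.transform import Rotation as Ro
def to(P,yaw):
    s=r.observe(); T=Ro.from_euler("xyz",s["tool_rot"]).as_matrix()
    print(s["time_s"],np.round(s["position"],4),"tool x yaw",np.degrees(np.arctan2(T[1,0],T[0,0])).round(2),"tool rot",np.round(s["tool_rot"],3))
    print("shift mm in tool",(T.T@(np.array(P)-s["position"])*1e3).round(1), "j",np.round(s["joint_positions"],2),"F",np.round(s["force"],1),s["grip_force"],s["opening"])
E
python3 -c "
from h import *
to([.5998,-.0029,.011],98.2)
cv2.imwrite('pics/w1.png',r.grab_frame('wrist')[:,:,::-1])"
```

```text
time_s: 2.6
position: [0.597, -0.0016, 0.218]
tool_rot: [-3.14, 0.0, 1.406]
force: [1.3, 0.3, 0.1]
opening: 0.093
grip_force: 0.0
time_s: 3.1
position: [0.5973, -0.0016, 0.2184]
tool_rot: [-3.141, -0.0, 1.711]
force: [-0.1, -0.5, 0.5]
opening: 0.0932
grip_force: 0.0
3.1 [ 0.5973 -0.0016  0.2184] tool x yaw 98.02 tool rot [-3.141 -0.     1.711]
shift mm in tool [ -1.6   2.4 207.4] j [-0.09  0.12  1.5   0.    1.52 -0.23] F [-0.1 -0.5  0.5] 0.0 0.0931921412927151
```

View pics/w1.png

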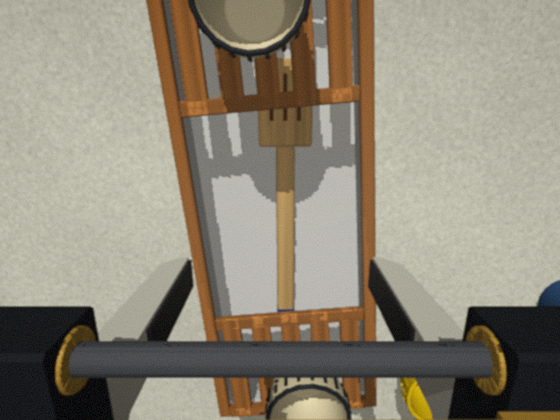

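The wrist view shows the spatula nearly vertical in the image, with the step at (285,146) and the handle at (286,300). The fingers sit either side. I'll check that against the wrist calibration before descending.

```bash
python3 -c "
from h import *
a=ray('wrist',(285,146),.02);b=ray('wrist',(286,300),.022)
print(a,b,'yaw',np.degrees(np.arctan2(*(a-b)[1::-1])))
u=(a-b)/np.linalg.norm(a-b); o=a-u*.04; o[2]=.011; print('origin',o)
c=[ray('wrist',p,.062) for p in [(183,108),(358,93),(222,323),(360,313)]]; print(np.round(c,4))
to(o,98)"
```

```text
[0.59647133 0.04266544 0.02      ] [ 0.62356504 -0.13445717  0.022     ] yaw 98.69688701575124
origin [0.60251923 0.00312782 0.011     ]
[[ 0.501   0.0671  0.062 ]
 [ 0.6519  0.1012  0.062 ]
 [ 0.5554 -0.1481  0.062 ]
 [ 0.6997 -0.1153  0.062 ]]
3.15 [ 0.5973 -0.0017  0.2184] tool x yaw 98.05 tool rot [-3.141 -0.     1.711]
shift mm in tool [  4.    5.9 207.4] j [-0.09  0.12  1.5   0.    1.52 -0.23] F [-0.  -0.4  0.3] 0.0 0.09333446966911976
```

```bash
python3 -m pendant '[[0,0,0,1,4,0,1],[0,0,0,0,0,40,1],[0,0,0,0,0,40,1],[0,0,0,0,0,40,1],[0,0,0,0,0,40,1],[0,0,0,0,0,25,1],[0,0,0,0,0,14,1],[0,0,0,0,0,7,1],[0,0,0,0,0,0,1]]'
python3 -m pendant '[[0,0,0,0,0,0,-1],[0,0,0,0,0,0,-1],[0,0,0,0,0,0,-1],[0,0,0,0,0,0,-1],[0,0,0,0,0,0,-1],[0,0,0,0,0,0,-1],[0,0,0,0,0,0,-1],[0,0,0,0,0,0,-1]]'
python3 -c "
from h import *
to([.601,0,.011],98)"
```

```text
time_s: 4.28
position: [0.6016, -0.0002, 0.0131]
tool_rot: [3.141, 0.0, 1.714]
force: [-0.1, 0.1, -0.4]
opening: 0.093
grip_force: 0.0
time_s: 5.28
position: [0.6012, -0.0001, 0.0126]
tool_rot: [-3.142, -0.0, 1.714]
force: [-0.5, 0.2, 0.1]
opening: 0.0195
grip_force: 30.0
5.275 [ 6.012e-01 -1.000e-04  1.260e-02] tool x yaw 98.21 tool rot [-3.142 -0.     1.714]
shift mm in tool [ 0.1 -0.2  1.6] j [-0.09  0.32  1.66  0.    1.16 -0.23] F [-0.5  0.2  0.1] 30.001444816589355 0.01946149852563942
```

```bash
cat > sim.py <<'E'
import numpy as np
# plane of rack y,z in mm; state: TCP y,z, tilt; handle underside 5 mm below TCP
def sim(rows,y=25.,z=12.6,t=0.,hz=4.6):
    for k,(dt,dx,dz) in enumerate(rows):
        T=np.radians(t); d=np.array([np.cos(T),np.sin(T)]); n=np.array([-d[1],d[0]])
        y,z=np.array([y,z])+dx*d-dz*n; t+=dt; T=np.radians(t)
        d=np.array([np.cos(T),np.sin(T)]); n=np.array([-d[1],d[0]]); u=np.array([y,z])-hz*n
        h=u-175*d; b=u+125*d; top=h+14*n
        zs=top[1]+(-105-top[0])*np.tan(T) if top[0]<-105 else -1   # handle top at shelf edge
        ub=u[1]+(105-u[0])*np.tan(T) if b[0]>105 else 999           # blade underside at +y shelf edge
        uc=u[1]+(140-u[0])*np.tan(T) if b[0]>140 else 999
        body=np.array([y,z])+84*n-37.5*d
        print(k,t,"h",h.round(),"hztop@edge %.0f"%zs,"b",b.round(),"under@105 %.0f @cup %.0f"%(ub,uc),"body",body.round())
sim([(0,0,-3)]+[(0,-22,0)]*3+[(3,0,-9.2)]*4+[(2,12.5,-2.5)]*4+[(3.25,10,-5)]*4+[(0,15,5)]*3+[(0,15,-15)]*4)
E
python3 sim.py
```

```text
0 0.0 h [-150.   11.] hztop@edge 25 b [150.  11.] under@105 11 @cup 11 body [-12. 100.]
1 0.0 h [-172.   11.] hztop@edge 25 b [128.  11.] under@105 11 @cup 999 body [-34. 100.]
2 0.0 h [-194.   11.] hztop@edge 25 b [106.  11.] under@105 11 @cup 999 body [-56. 100.]
3 0.0 h [-216.   11.] hztop@edge 25 b [84. 11.] under@105 999 @cup 999 body [-78. 100.]
4 3.0 h [-216.   11.] hztop@edge 31 b [84. 27.] under@105 999 @cup 999 body [-83. 107.]
5 6.0 h [-215.   11.] hztop@edge 37 b [83. 42.] under@105 999 @cup 999 body [-88. 114.]
6 9.0 h [-215.   11.] hztop@edge 43 b [82. 58.] under@105 999 @cup 999 body [-93. 120.]
7 12.0 h [-214.   11.] hztop@edge 49 b [79. 74.] under@105 999 @cup 999 body [-98. 127.]
8 14.0 h [-201.   10.] hztop@edge 49 b [90. 83.] under@105 999 @cup 999 body [-89. 130.]
9 16.0 h [-188.   10.] hztop@edge 48 b [101.  93.] under@105 999 @cup 999 body [-80. 133.]
10 18.0 h [-174.   10.] hztop@edge 47 b [111. 103.] under@105 101 @cup 999 body [-71. 137.]
11 20.0 h [-161.   11.] hztop@edge 46 b [121. 113.] under@105 107 @cup 999 body [-62. 141.]
12 23.25 h [-149.   10.] hzto
[... 270 characters left out ...]
.] hztop@edge 33 b [137. 174.] under@105 153 @cup 999 body [-48. 160.]
16 33.0 h [-99.  15.] hztop@edge 28 b [152. 178.] under@105 147 @cup 170 body [-32. 164.]
17 33.0 h [-84.  18.] hztop@edge -1 b [168. 182.] under@105 141 @cup 164 body [-17. 168.]
18 33.0 h [-69.  22.] hztop@edge -1 b [183. 186.] under@105 135 @cup 158 body [ -2. 172.]
19 33.0 h [-64.  43.] hztop@edge -1 b [187. 207.] under@105 153 @cup 176 body [  3. 192.]
20 33.0 h [-60.  64.] hztop@edge -1 b [192. 227.] under@105 171 @cup 194 body [  7. 213.]
21 33.0 h [-56.  85.] hztop@edge -1 b [196. 248.] under@105 189 @cup 212 body [ 12. 234.]
22 33.0 h [-51. 105.] hztop@edge -1 b [201. 269.] under@105 207 @cup 230 body [ 16. 255.]
```

```bash
python3 -m pendant '[[0,0,0,0,0,-3,-1],[0,0,0,-11,0,0,-1],[0,0,0,-11,0,0,-1],[0,0,0,-11,0,0,-1],[0,0,0,-11,0,0,-1],[0,0,0,-11,0,0,-1],[0,0,0,-11,0,0,-1],[0,0,0,0,0,0,-1],[0,0,0,0,0,0,-1]]'
python3 -c "
from h import *
to([.601,0,.011],98)
cv2.imwrite('pics/w2.png',r.grab_frame('wrist')[:,:,::-1]);cv2.imwrite('pics/s2.png',cv2.resize(r.grab_frame('scene')[130:270,150:440,::-1],None,fx=2.7,fy=2.7))"
```

```text
time_s: 6.4
position: [0.6106, -0.0653, 0.0156]
tool_rot: [-3.141, -0.0, 1.714]
force: [0.1, 0.5, -0.6]
opening: 0.0197
grip_force: 30.0
6.4 [ 0.6106 -0.0653  0.0156] tool x yaw 98.2 tool rot [-3.141 -0.     1.714]
shift mm in tool [66.  -0.2  4.6] j [-0.19  0.35  1.62  0.    1.17 -0.33] F [ 0.1  0.5 -0.6] 29.999173879623413 0.01972421891574389
```

View pics/s2.png

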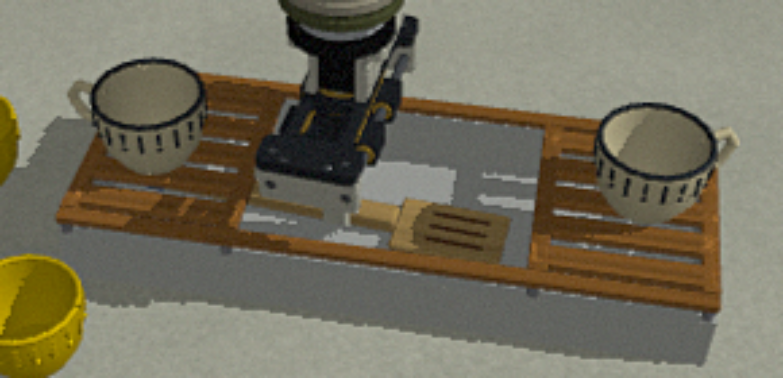

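View pics/w2.png

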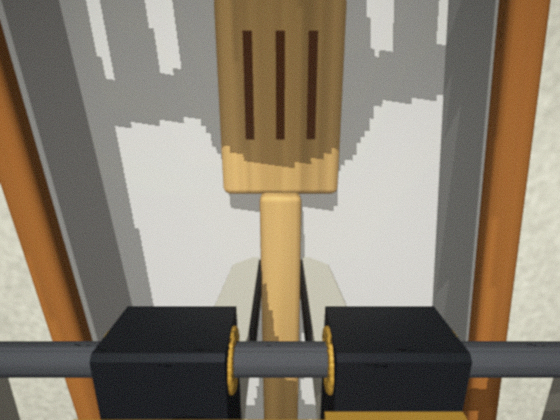

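The scene crop shows the spatula slid back, with the whole blade (crop (395–510, 200–262)) clear of the +y shelf. The wrist view shows it centred in the fingers. Next comes the pivot about the handle end.

```bash
python3 -m pendant '[[0,1.5,0,0,0,-4.6,-1],[0,1.5,0,0,0,-4.6,-1],[0,1.5,0,0,0,-4.6,-1],[0,1.5,0,0,0,-4.6,-1],[0,1.5,0,0,0,-4.6,-1],[0,1.5,0,0,0,-4.6,-1],[0,1.5,0,0,0,-4.6,-1],[0,1.5,0,0,0,-4.6,-1],[0,0,0,0,0,0,-1],[0,0,0,0,0,0,-1]]'
python3 -c "
from h import *
to([.6106,-.0653,.0156],98)
cv2.imwrite('pics/s3.png',cv2.resize(r.grab_frame('scene')[80:270,150:440,::-1],None,fx=2.7,fy=2.7))"
```

```text
time_s: 7.75
position: [0.611, -0.0688, 0.052]
tool_rot: [-3.141, -0.209, 1.714]
force: [-0.3, -0.5, -0.4]
opening: 0.0198
grip_force: 30.0
7.75 [ 0.611  -0.0688  0.052 ] tool x yaw 98.21 tool rot [-3.141 -0.209  1.714]
shift mm in tool [-4.2  0.1 36.3] j [-0.31  0.37  1.53  0.19  1.33 -0.51] F [-0.3 -0.5 -0.4] 29.999065697193146 0.019795274309880193
```

View pics/s3.png

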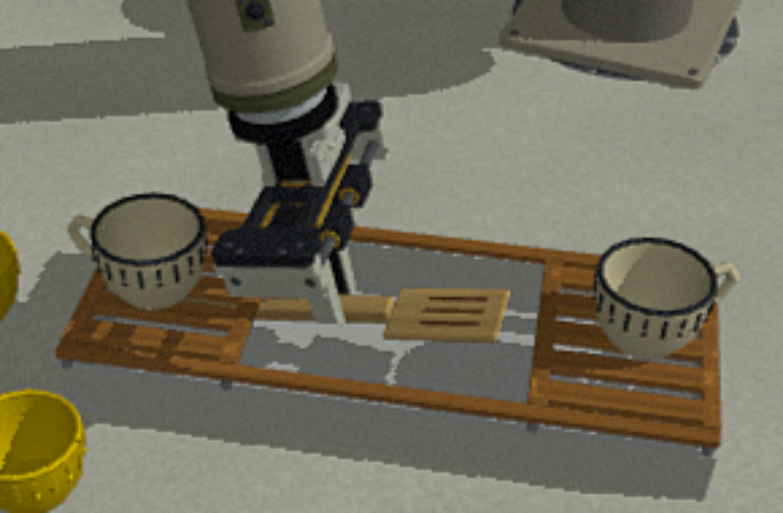

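The scene crop shows the blade raised inside the gap, the handle still under the -y shelf, and both cups undisturbed. The measured force is about zero. I'll continue drawing it out.

```bash
python3 -m pendant '[[0,2,0,12.5,0,-2.5,-1],[0,2,0,12.5,0,-2.5,-1],[0,2,0,12.5,0,-2.5,-1],[0,2,0,12.5,0,-2.5,-1],[0,3.25,0,10,0,-5.5,-1],[0,0,0,0,0,0,-1]]'
python3 -m pendant '[[0,3.25,0,10,0,-5.5,-1],[0,3.25,0,10,0,-5.5,-1],[0,3.25,0,10,0,-5,-1],[0,0,0,0,0,0,-1],[0,0,0,0,0,0,-1]]'
python3 -c "
from h import *
to([.6106,-.0653,.0156],98)
cv2.imwrite('pics/s4.png',cv2.resize(r.grab_frame('scene')[40:270,150:440,::-1],None,fx=2.5,fy=2.5))"
```

```text
time_s: 8.55
position: [0.6038, -0.0164, 0.0838]
tool_rot: [3.141, -0.406, 1.714]
force: [-0.7, 0.8, -1.1]
opening: 0.0194
grip_force: 30.0
time_s: 9.18
position: [0.6006, 0.0033, 0.1106]
tool_rot: [-3.141, -0.574, 1.714]
force: [0.4, -0.5, -0.5]
opening: 0.0195
grip_force: 30.0
9.175 [0.6006 0.0033 0.1106] tool x yaw 98.2 tool rot [-3.141 -0.574  1.714]
shift mm in tool [-1.098e+02  1.000e-01  4.210e+01] j [-0.38  0.42  1.46  0.49  1.58 -0.6 ] F [ 0.4 -0.5 -0.5] 29.999206960201263 0.019503605933122607
```

View pics/s4.png

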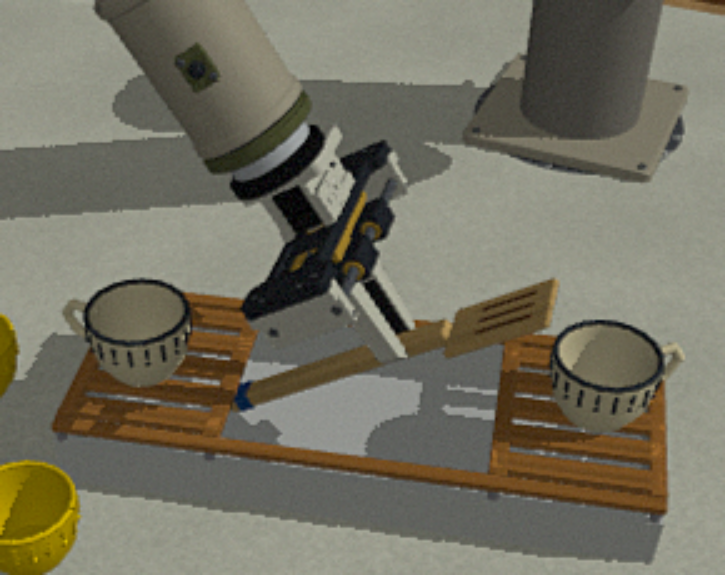

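The scene crop shows the blade up near (505,315), above the shelves. The blue handle end at (243,393) is low and just coming out from the -y shelf, and the cups haven't moved. I'll finish sliding it clear, then lift straight up.

```bash
python3 -m pendant '[[0,0,0,15,0,5,-1],[0,0,0,15,0,5,-1],[0,0,0,12,0,3,-1],[0,0,0,11,0,-17,-1],[0,0,0,11,0,-17,-1],[0,0,0,11,0,-17,-1],[0,0,0,11,0,-17,-1],[0,0,0,11,0,-17,-1],[0,0,0,11,0,-17,-1],[0,0,0,11,0,-17,-1],[0,0,0,11,0,-17,-1],[0,0,0,0,0,0,-1],[0,0,0,0,0,0,-1],[0,0,0,0,0,0,-1],[0,0,0,0,0,0,-1],[0,0,0,0,0,0,-1],[0,0,0,0,0,0,-1]]'
python3 -c "
from h import *
to([.6106,-.0653,.0156],98); print(np.abs(r.observe()['joint_velocities']).max())
cv2.imwrite('pics/s5.png',r.grab_frame('scene')[:,:,::-1])"
```

```text
time_s: 11.35
position: [0.5947, 0.045, 0.2849]
tool_rot: [-3.141, -0.576, 1.714]
force: [0.2, -0.0, -0.8]
opening: 0.0195
grip_force: 30.0
11.35 [0.5947 0.045  0.2849] tool x yaw 98.21 tool rot [-3.141 -0.576  1.714]
shift mm in tool [-2.402e+02  1.000e-01  1.651e+02] j [-0.33  0.25  1.35  0.52  1.8  -0.42] F [ 0.2 -0.  -0.8] 29.99913364648819 0.019495863297503278
0.0033897283345875537
```

View pics/s5.png

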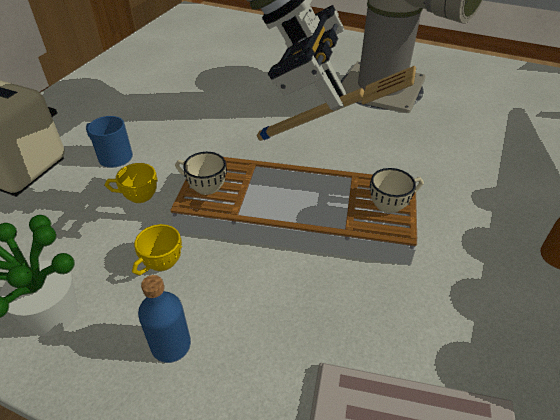

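The spatula hangs still in the gripper, well above the rack. The handle end is at (263,133), about 0.18 m high from the tool pose, and both cups are where they were.

```bash
python3 -c "
from cell import r
print(r.hand_in())"
```

```text
the job is handed in; nothing more can be done
None
```

I brought the spatula out blade first through the gap and handed the job in at about 11.4 s; the hand-in returned no verdict. At my last check it was held still at 30 N grip, its lower end about 0.18 m up, with both cups where they started.

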